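# Load the instrument cassette into the drying station

## Robot

A 6-joint arm with a two-finger parallel gripper is mounted at the origin on the work surface. World frame = base frame: x ahead of the robot, y to its left, z up, the work surface at z = 0. Lengths are in m, angles in rad, forces in N, time in s.
With the tool pointing down it reaches from about 0.3 to 0.85 m from the base axis. Payload 4.2 kg.
Tool frame: the origin (TCP) lies between the finger pads; the fingertips stand 8 mm ahead of it and the grasp point (between the pads) lies 11 mm behind it (ctrl.tips_ahead is the distance from the TCP to the fingertips, in m); z points along the fingers, y is the direction in which the jaws open and shut (so a half turn about z gives the same grasp; the last joint's range is limited). The gripper opens to 91 mm and grips with 3 to 60 N. Pads are 32 mm wide; open, the fingers measure 118 mm over their backs; the gripper's body (76 mm by 178 mm) begins 60 mm behind the grasp point.
Start: joints at [-1.235, 0.32, 1.565, -0, 1.257, -0.02], TCP at [0.2, -0.539, 0.222] pointing down, gripper open.
Joint ranges: [-3.11, 3.11], [-0.84, 2.01], [0.21, 2.61], [-1.34, 4.49], [0.05, 2.63], [-2.56, 2.56]. Speed limits (rad/s): [2.57, 2.57, 3.14, 3.14, 3.14, 3.14].

## Interface

Orientations are given as a rotation vector (axis times angle).
In Python, from cell import ctrl gives the robot as it stands.
- The arm moves only by the tool play_rows, never from a script. Its argument "deltas" is a list that holds one entry, the list of rows, each a list of 5 numbers: the closure in counts, from 0 (fully open) to 255 (shut), then the shift along the tool's x, y, z in mm, then the turn about the tool's z in degrees. In form: [[[fingers, tx, ty, tz, spin], ...]]. A call has exactly 5 rows; each row shifts and turns the commanded pose from where the row before left it, along the tool's axes as they then stand; what a row does not reach is not made up. A row lasts 1/12 s, in which the tool goes at most 41.7 mm and 7.16 degrees, less where a joint would pass 70% of its speed; a pose out of reach is approached as far as the arm can. A call is refused whole if a number of a shift passes 41.7 or a number of a turn 7.16, either way. A call with a gripper value outside its range is refused whole. The fingers move at their own pace and stop on an object; "squeeze" is the grip in N (left out, the last holds). Time passes only in rows, so rows that do not move let the fingers close, or fill a call up. It gives the time, the measured TCP pose, the force and the opening at its end, in the units of the state.
- ctrl.get_state(): the state, without advancing time (a new reading comes with each control period).
- ctrl.snapshot(name): name is "scene" or "top"; returns a dict with "img" (400x640x3 uint8, red, green, blue), "depth" (400x640 float32, m along the optical axis (not along the pixel's ray), 0 where there is no reading), "intrinsics" (3x3 intrinsics, pixels), "camera_from_world" (4x4, takes a point from world to camera coordinates). Camera axes: x right, y down, z forward; pixel columns grow to the right and rows downward; lengths in m; the calibration is good to about 2 mm. A picture is of the moment at which its call begins.
- ctrl.close_job(): hands the job in, once; it reports no verdict.
The state is a dict: "time": time; "qpos": joint angles; "dq": joint speeds; "joint_efforts": joint torques, N m; "tcp_pos": TCP position; "tcp_rot": TCP orientation; "force": force on the tool from outside, world axes, zero at the start; "ft_torque": the same for the moment, N m; "width": finger opening in m.
Only numpy, scipy, OpenCV 4.12 (cv2) and the standard library are available. Lean on these libraries where they do the work, as an engineer would, in place of code of your own. Each camera call takes 0.05 s, during which the arm holds its last target.

## Task

Push the steel instrument cassette up the ramp of the drying station and over the blue lip so that it drops flat into the bay, then on until it meets the red rubber bumper of the yellow stop, and press it there steadily for about a second so that the bumper feels roughly 9 newtons. Be gentle: the bumper is a sensor that must never feel more than 13, the robot must not touch the stop itself, and the cassette must never be shoved with more than 30. Then let go and back away, leaving the cassette flat in the bay at the bumper and the jar, beaker and small tray where they stand.

Things in the scene. Friction and masses are not known exactly. Their poses are not given: they have to be found in the camera images.
- cassette: Closed steel cassette, loose, 0.22-0.45 kg: 130 mm long (x), 104 wide (y), 40 high; dark slots in the lid. Too wide to grasp: push its flat rear face (-x end), 10 to 40 mm above its underside. Slides on two black runners with upturned ends. Origin: centre of underside; x points to its front, which starts facing the ramp, within 0.15 rad of the dock's x, middle within 10 mm of its centre line.
- dock: White drying station, fixed. Origin: on the bench, middle of the ramp's foot; x = loading direction, z up. Aluminium ramp from x 0 to x 130 mm, rising to 14 mm (6 degrees). 112 mm wide between side rails that stand 14 mm above ramp and bay floor. Two flared wings, 20 mm high, from x -52 to 0 mm (150 mm apart at the outer ends) funnel the cassette in. Console, 65 mm high, from x 335 mm.
- lip (a point): Middle of the crest of the round blue lip across the top of the ramp: 138 mm along the dock's x, 17.5 mm above the bench, 3.5 mm above the ramp's top end, 5 mm above the bay floor. As the cassette's middle passes it, the cassette tips forward and its rear rises about 10 mm; a finger pressed hard on the rear holds it down by friction and jams it: ease off there, then push on from higher.
- bay (a point): Point on the bay floor (dark mat), 200 mm along the dock's x on its centre line, 12.5 mm above the bench. The flat floor runs from 150 mm to the console. Sliding the cassette on it takes 1 to 4 N, depending on its load and the friction of the day; only what you push beyond that reaches the bumper.
- stop: Stop fixed in the bay: yellow bracket 90 mm wide, 14 thick, 19 to 53 mm above the bench, face 306 to 318 mm along the dock's x. Origin: at bench height below the middle of that face; axes as the dock's. From the face a red rubber bumper (60 x 24 mm, centre 37 mm up) sticks out 4 to 24 mm towards the cassette: how far is set by screw, differs and is not reported. It is rigid: feel for it slowly.
- jar: Bystander: amber jar with white lid, 60 mm across, 85 mm high, beside the dock. Origin: centre of its foot.
- beaker: Bystander: clear beaker, 64 mm across, 80 mm high, beside the dock. Origin: centre of its foot.
- tray: Bystander: small white tray with blue rim, 130 x 100 x 22 mm, beside the dock. Origin: centre of its underside.

How it is judged:
By the outcome, as a careful person would: the job done as asked, in the order asked, and still so for the second after the job is handed in, with the robot touching nothing.
It also fails if it takes over 72 s, if anything falls off the work surface, if the arm or the gripper's body presses on something with over 40 N, if the wrist force passes 120 N, or if a joint passes its speed limit or range.

## Working session

There is one attempt and no reset: what is moved stays moved. The work goes in short steps, Python scripts to look and compute and a tool call to move; the robot and the scene stay as the last step left them, time stands still between calls to the robot, and variables do not carry over. Pictures are saved under pics/ and viewed, and the job is handed in when it is done.

Besides the shell and the picture viewer there is one more tool, called after "Call:" as a command line: name --argument value ..., lists and objects as JSON in quotes. play_rows: Moves the arm, as the interface text tells. Its arguments: {"type":"object","properties":{"deltas":{"type":"array"},"squeeze":{"type":"number"}},"required":["deltas"]}

```bash
mkdir -p pics; ls
python3 - <<'E'
from cell import ctrl
import cv2,numpy as np
s=ctrl.get_state()
for k in s: print(k,np.round(s[k],4))
print(ctrl.tips_ahead)
for n in("scene","top"):
    d=ctrl.snapshot(n); cv2.imwrite(f"pics/{n}0.png",d["img"][:,:,::-1]); np.savez(f"{n}0.npz",**d)
    print(n,d["intrinsics"].round(1).tolist(),d["camera_from_world"].round(4).tolist())
E
```

```text
pics
time 0.0
qpos [-1.235   0.3202  1.5657 -0.      1.2574 -0.02  ]
dq [-0.0002  0.0011 -0.0002 -0.0011 -0.0024  0.0012]
joint_efforts [-2.40000e-03 -4.12474e+01 -2.31974e+01  7.23000e-02  4.56000e-02
 -2.00000e-04]
tcp_pos [ 0.2001 -0.5385  0.2211]
tcp_rot [-3.0903e+00 -5.5570e-01  4.0000e-04]
force [-0.057   0.8345 -0.3594]
ft_torque [ 0.0315 -0.008   0.0379]
width 0.0908
0.008
scene [[425.3, 0.0, 322.4], [0.0, 425.3, 196.8], [0.0, 0.0, 1.0]] [[0.3074, 0.9516, 0.0053, -0.2054], [0.6049, -0.191, -0.7731, -0.3102], [-0.7346, 0.2408, -0.6343, 1.4582], [0.0, 0.0, 0.0, 1.0]]
top [[361.1, 0.0, 316.1], [0.0, 361.1, 200.6], [0.0, 0.0, 1.0]] [[0.0064, -1.0, 0.0041, 0.0084], [-0.9804, -0.0071, -0.1971, 0.6012], [0.1971, -0.0028, -0.9804, 0.6468], [0.0, 0.0, 0.0, 1.0]]
```

View pics/scene0.png

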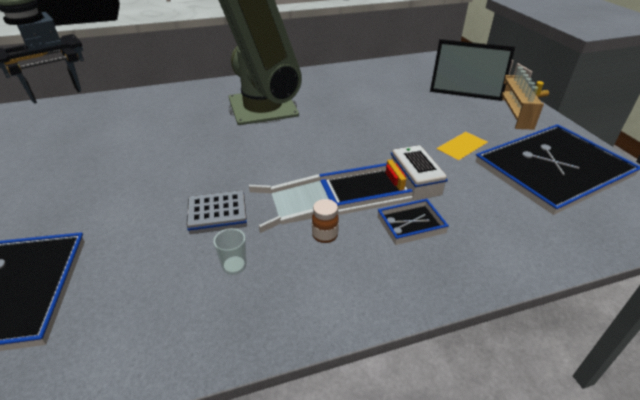

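View pics/top0.png

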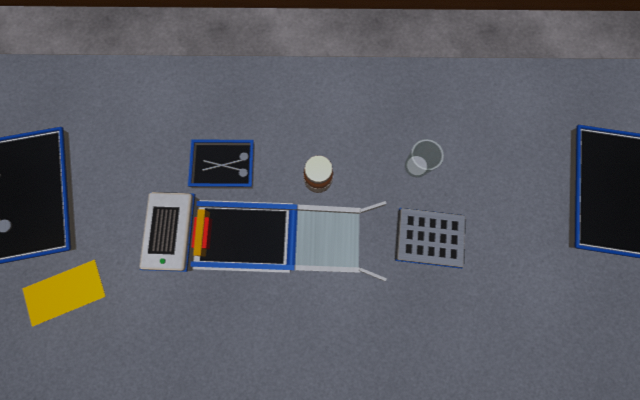

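The top view shows the cassette at about (432,238) and the dock running left from about (360,240) to (195,236). The stop is at (203,232), the jar at (318,170), the beaker at (425,157) and the tray at (222,163).

```bash
cat > h.py <<'E'
import numpy as np,cv2
def load(f): return dict(np.load(f))
def ray(d,uv,z):
    K=d["intrinsics"];T=d["camera_from_world"];R=T[:3,:3];t=T[:3,3]
    uv=np.atleast_2d(uv).astype(float)
    c=-R.T@t
    v=np.c_[uv,np.ones(len(uv))]@np.linalg.inv(K).T@R
    return c+v*((z-c[2])/v[:,2])[:,None]
def proj(d,P):
    P=np.atleast_2d(P);T=d["camera_from_world"];q=P@T[:3,:3].T+T[:3,3];q=q@d["intrinsics"].T
    return q[:,:2]/q[:,2:]
E
python3 - <<'E'
from h import *
d=load("top0.npz");im=d["img"]
c=im[180:290,130:480]
cv2.imwrite("pics/crop.png",cv2.resize(c[:,:,::-1],None,fx=2.2,fy=2.2,interpolation=cv2.INTER_CUBIC))
s=load("scene0.npz");cv2.imwrite("pics/crop2.png",cv2.resize(s["img"][130:270,170:460][:,:,::-1],None,fx=2.7,fy=2.7,interpolation=cv2.INTER_CUBIC))
hsv=cv2.cvtColor(im,cv2.COLOR_RGB2HSV)
for p in [(404,215),(420,213),(440,245),(330,240),(370,240),(293,235),(208,232),(200,232),(330,211),(325,269),(375,207)]:
    print(p,im[p[1],p[0]],hsv[p[1],p[0]],d["depth"][p[1],p[0]])
E
```

```text
(404, 215) [112 116 129] [113  34 129] 0.7216677
(420, 213) [114 118 131] [113  33 131] 0.72374207
(440, 245) [114 118 131] [113  33 131] 0.7112431
(330, 240) [136 150 157] [100  34 157] 0.7435863
(370, 240) [ 95  98 108] [113  31 108] 0.75335944
(293, 235) [ 29  73 151] [109 206 151] 0.7372333
(208, 232) [62 16 16] [  0 189  62] 0.71028227
(200, 232) [176 127   2] [ 22 252 176] 0.7004418
(330, 211) [88 87 86] [15  6 88] 0.7475182
(325, 269) [168 170 176] [113  12 176] 0.7202489
(375, 207) [108 107 108] [150   2 108] 0.7452823
```

View pics/crop.png

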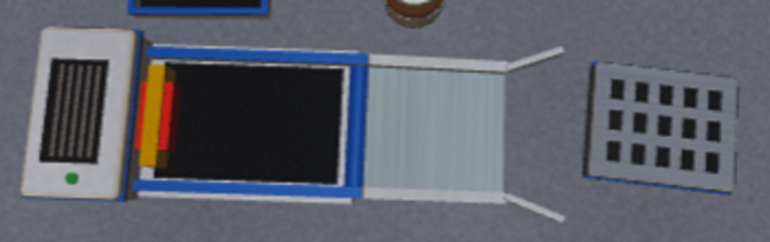

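View pics/crop2.png

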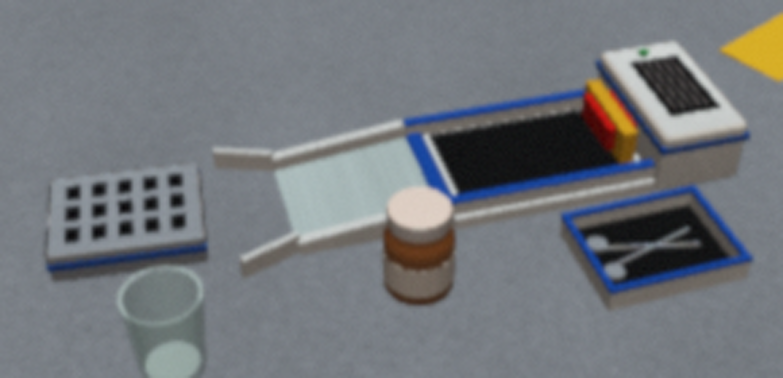

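Run:
```python
from h import *
d=load("top0.npz");im=d["img"];dep=d["depth"]
K=d["intrinsics"];T=d["camera_from_world"]
v,u=np.mgrid[:400,:640]
pc=np.stack([(u-K[0,2])/K[0,0]*dep,(v-K[1,2])/K[1,1]*dep,dep],-1)
W=(pc-T[:3,3])@T[:3,:3]
Z=W[...,2]
print("bench z",np.median(Z[300:350,300:500]),"lid",np.median(Z[225:250,415:455]),"ramp",[round(float(np.median(Z[225:255,c])),4) for c in(305,320,335,350)],"bay",np.median(Z[220:255,240:270]))
# cassette
m=((abs(Z-0.04)<.008)&(u>385)&(u<480)&(v>195)&(v<285)).astype(np.uint8)
cs,_=cv2.findContours(m,0,2);c=max(cs,key=cv2.contourArea)
P=ray(d,c[:,0,:],0.04)[:,:2]*1000
r=cv2.minAreaRect(P.astype(np.float32));print("lid",r,cv2.boxPoints(r).round(1).tolist(),len(P),m.sum())
W40=W[m>0];print("mean",W40.mean(0))
# colour version
hsv=cv2.cvtColor(im,cv2.COLOR_RGB2HSV)
ramp=((hsv[...,0]>92)&(hsv[...,0]<106)&(hsv[...,1]>22)&(hsv[...,1]<60)&(hsv[...,2]>125)&(u>290)&(u<370)&(v>195)&(v<285)).astype(np.uint8)
ramp=cv2.morphologyEx(ramp,cv2.MORPH_OPEN,np.ones((3,3)))
cs,_=cv2.findContours(ramp,0,2);c=max(cs,key=cv2.contourArea)
print("ramp px",cv2.boundingRect(c),cv2.boxPoints(cv2.minAreaRect(c)).tolist())
# per column edges of ramp
for col in range(300,362,6):
    r_=np.where(ramp[:,col])[0]
    if len(r_):
        zz=np.median(Z[225:255,col]); p=ray(d,[[col,r_.min()-.5],[col,r_.max()+.5]],zz); print(col,r_.min(),r_.max(),(p*1000).round(1).tolist())
print("foot row edges",[ (row,np.where(ramp[row])[0].min(),np.where(ramp[row])[0].max()) for row in range(215,265,8)])
red=((hsv[...,0]<8)&(hsv[...,1]>150)&(u>185)&(u<220)&(v>200)&(v<265));yel=((hsv[...,0]>15)&(hsv[...,0]<30)&(hsv[...,1]>180)&(u>185)&(u<220)&(v>190)&(v<265))
for n,mm in(("red",red),("yel",yel)):
    vs,us=np.where(mm);print(n,us.min(),us.max(),vs.min(),vs.max(),W[mm].mean(0))
blue=(hsv[...,0]>100)&(hsv[...,0]<118)&(hsv[...,1]>150)
print("blue lip",[(row,[int(x) for x in (np.where(blue[row,280:310])[0]+280)[[0,-1]]]) for row in range(218,262,8)])
```

```text
bench z -0.0001268369963271143 lid 0.04015237357842136 ramp [0.0118, 0.0087, 0.0052, 0.0016] bay 0.012854226007596628
lid ((532.9985961914062, -215.7383270263672), (131.8528594970703, 105.1235122680664), 83.5597152709961) [[473.3999938964844, -275.3999938964844], [577.7999877929688, -287.1000061035156], [592.5999755859375, -156.10000610351562], [488.20001220703125, -144.3000030517578]] 73 3483
mean [ 0.53271628 -0.21575639  0.03989341]
ramp px (296, 211, 63, 56) [[295.3506774902344, 264.5315246582031], [297.3506774902344, 210.53150939941406], [359.9684753417969, 212.85067749023438], [357.9684753417969, 266.8507080078125]]
300 211 264 [[589.2, 45.8, 13.0], [478.7, 44.1, 13.0]]
306 211 264 [[589.6, 33.3, 11.5], [478.9, 32.0, 11.5]]
312 212 265 [[587.8, 20.8, 10.3], [477.0, 19.9, 10.3]]
318 212 265 [[588.0, 8.3, 9.2], [477.1, 7.7, 9.2]]
324 212 265 [[588.4, -4.2, 7.7], [477.2, -4.5, 7.7]]
330 213 265 [[586.5, -16.8, 6.8], [477.3, -16.7, 6.8]]
336 213 266 [[586.9, -29.5, 5.0], [475.4, -29.0, 5.0]]
342 213 266 [[587.2, -42.2, 3.7], [475.5, -41.3, 3.7]]
348 213 266 [[587.6, -55.0, 1.8], [475.6, -53.7, 1.8]]
354 214 266 [[585.6, -67.6, 1.3], [475.7, -66.1, 1.3]]
foot row edges [(215, np.int64(298), np.int64(358)), (223, np.int64(298), np.int64(358)), (231, np.int64(297), np.int64(358)), (239, np.int64(297), np.int64(358)), (247, np.int64(296), np.int64(358)), (255, np.int64(296), np.int64(358)), (263, np.int64(296), np.int64(358))]
red 191 210 217 248 [0.53835304 0.23421604 0.04963281]
yel 193 208 210 255 [0.537744   0.23875443 0.05063447]
blue lip [(218, [289, 296]), (226, [289, 295]), (234, [288, 295]), (242, [288, 295]), (250, [287, 294]), (258, [287, 294])]
```

Run:
```python
from h import *
d=load("top0.npz");im=d["img"]
hsv=cv2.cvtColor(im,cv2.COLOR_RGB2HSV)
# bay rails: blue, top z=26.5mm ; dark mat z=12.5
blue=(hsv[...,0]>100)&(hsv[...,0]<118)&(hsv[...,1]>150)
up=[];lo=[]
for col in range(215,285,3):
    r=np.where(blue[195:285,col])[0]+195
    a=r[r<220];b=r[r>250]
    if len(a) and len(b): up.append((col,a.min()-.5,a.max()+.5));lo.append((col,b.min()-.5,b.max()+.5))
up=np.array(up);lo=np.array(lo)
for nm,A,k in(("up outer",up,1),("up inner",up,2),("lo inner",lo,1),("lo outer",lo,2)):
    P=ray(d,A[:,[0,k]],.0265)*1000
    f=np.polyfit(P[:,1],P[:,0],1);print(nm,f, "at y=100",np.polyval(f,100),P[:,1].min(),P[:,1].max())
# lip points
rows=np.arange(216,262,2);L=[]
for r in rows:
    c=np.where(blue[r,280:305])[0]+280;L.append(((c[0]+c[-1])/2,r))
P=ray(d,L,.016)*1000;f=np.polyfit(P[:,0],P[:,1],1);print("lip y=f(x)",f,np.polyval(f,533))
print("foot",ray(d,[[358.7,240]],0)*1000)
# stop yellow top z=53, red top z=49 edge
for n,mm,z in(("yel",(hsv[...,0]>15)&(hsv[...,0]<30)&(hsv[...,1]>180),.053),("red",(hsv[...,0]<8)&(hsv[...,1]>150),.049)):
    for r in range(220,250,6):
        c=np.where(mm[r,185:220])[0]+185; print(n,r,c.min(),c.max(),(ray(d,[[c.min()-.5,r],[c.max()+.5,r]],z)[:,1]*1000).round(1))
```

```text
up outer [2.67638644e-02 5.98444044e+02] at y=100 601.1204302530306 78.14831979587086 219.47177460846683
up inner [2.86422176e-02 5.88730907e+02] at y=100 591.5951286742363 77.89974915603825 218.95922518296788
lo inner [3.04844674e-02 4.75607802e+02] at y=100 478.6562485129118 75.2070310854914 212.01512553147975
lo outer [2.81697580e-02 4.67353615e+02] at y=100 470.17059119078937 74.97447091031567 211.41540608795478
lip y=f(x) [-3.15719030e-02  7.89135151e+01] 62.085690769744495
foot [[530.05238954 -76.78118561   0.        ]]
yel 220 197 203 [245.8 232.2]
yel 226 197 202 [245.  233.3]
yel 232 196 202 [246.1 232.5]
yel 238 195 201 [247.1 233.6]
yel 244 195 201 [246.3 232.8]
red 220 194 208 [253.  223.6]
red 226 193 208 [254.1 222.8]
red 232 193 208 [253.2 222.1]
red 238 192 207 [254.3 223.2]
red 244 192 206 [253.4 224.4]
```

The dock's direction is yaw 88.34°, its centre line x ≈ 532.3 + 0.029·y mm, and its foot at y ≈ -76. The bumper face is at y ≈ 223. The cassette's middle is at (533, -216) with yaw about 83.5°. I'll turn the tool first.

Call:
play_rows --deltas '[[[85, 0, 0, 0, -6.8], [85, 0, 0, 0, -6.8], [85, 0, 0, 0, -6.8], [85, 0, 0, 0, -6.8], [85, 0, 0, 0, -6.8]]]'

```text
time: 0.52
tcp_pos: [0.2002, -0.5387, 0.2215]
tcp_rot: [-2.789, -1.443, -0.0]
force: [0.1, -0.4, 0.1]
width: 0.0621
```

Call:
play_rows --deltas '[[[85, 0, 0, 0, -6.8], [85, 0, 0, 0, -6.8], [85, 0, 0, 0, -6.8], [85, 0, 0, 0, -6.8], [85, 0, 0, 0, -6.8]]]'

```text
time: 0.93
tcp_pos: [0.2002, -0.5387, 0.2215]
tcp_rot: [-2.245, -2.196, -0.001]
force: [-0.3, -0.2, 0.5]
width: 0.0607
```

Call:
play_rows --deltas '[[[85, 20, 30, 8, 0], [85, 20, 30, 8, 0], [85, 20, 30, 8, 0], [85, 20, 30, 8, 0], [85, 20, 30, 8, 0]]]'

```text
time: 1.35
tcp_pos: [0.354, -0.442, 0.1813]
tcp_rot: [-2.253, -2.189, -0.0]
force: [-0.0, 0.1, 0.1]
width: 0.0606
```

Call:
play_rows --deltas '[[[85, 20, 30, 8, 0], [85, 20, 30, 8, 0], [85, 20, 30, 8, 0], [85, 20, 30, 8, 0], [85, 0, 0, 0, 0]]]'

```text
time: 1.77
tcp_pos: [0.4793, -0.3626, 0.1477]
tcp_rot: [-2.246, -2.194, -0.004]
force: [-0.7, -0.1, -0.3]
width: 0.0607
```

Call:
play_rows --deltas '[[[85, 8, 12, 24, 0.3], [85, 8, 12, 24, 0], [85, 8, 12, 24, 0], [85, 6, 10, 24, 0], [85, 2, 3, 24, 0]]]'

```text
time: 2.18
tcp_pos: [0.5263, -0.3356, 0.0287]
tcp_rot: [2.257, 2.185, 0.001]
force: [0.3, 0.3, 0.0]
width: 0.0606
```

Call:
play_rows --deltas '[[[85, 0, 0, 0, 0], [85, 0, 0, 0, 0], [85, 0, 0, 0, 0], [85, 0, 0, 0, 0], [85, 0, 0, 0, 0]]]'

```text
time: 2.6
tcp_pos: [0.5257, -0.3373, 0.0318]
tcp_rot: [2.257, 2.181, 0.001]
force: [0.5, 0.1, 0.2]
width: 0.0606
```

Run:
```python
from cell import ctrl
import cv2,numpy as np
s=ctrl.get_state();print(s["tcp_pos"].round(4) if hasattr(s["tcp_pos"],'round') else s["tcp_pos"],s["tcp_rot"],s["force"])
r=np.array(s["tcp_rot"]);print(np.degrees(np.arctan2(*cv2.Rodrigues(r)[0][[1,0],0])))
d=ctrl.snapshot("top");cv2.imwrite("pics/top1.png",d["img"][150:330,280:600,::-1].repeat(2,0).repeat(2,1))
```

```text
[ 0.5257 -0.3373  0.0318] [2.25665972e+00 2.18112505e+00 8.78426420e-04] [0.45522676 0.13943041 0.17937966]
88.04961184770173
```

View pics/top1.png

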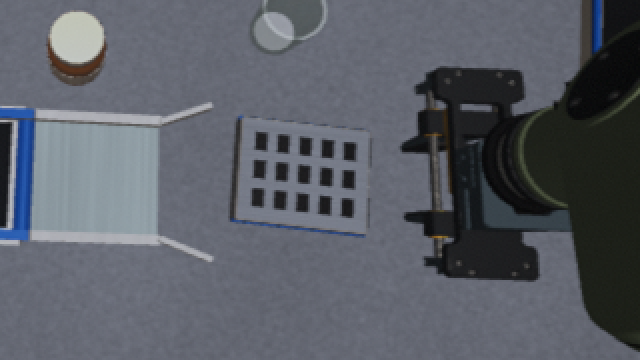

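The cassette sits untouched ahead of the fingers, with about 35 mm to go, and the two fingers straddle its centre. Now the approach and the first push.

Call:
play_rows --deltas '[[[85, 4, 1, 2, -0.3], [85, 4, 1, 2, 0], [85, 4, 1, 0, 0], [85, 4, 0, 0, 0], [85, 4, 0, 0, 0]]]'

```text
time: 3.07
tcp_pos: [0.5289, -0.3157, 0.0259]
tcp_rot: [-2.252, -2.19, 0.0]
force: [-0.6, -0.1, 0.4]
width: 0.061
```

Call:
play_rows --deltas '[[[85, 4, 0, 0, 0], [85, 4, 0, 0, 0], [85, 4, 0, 0, 0], [85, 4, 0, 0, 0], [85, 4, 0, 0, 0]]]'

```text
time: 3.48
tcp_pos: [0.5301, -0.2967, 0.0262]
tcp_rot: [2.251, 2.188, 0.0]
force: [1.4, -2.6, -1.5]
width: 0.0608
```

Call:
play_rows --deltas '[[[85, 4, 0, 0, 0], [85, 4, 0, 0, 0], [85, 4, 0, 0, 0], [85, 4, 0, 0, 0], [85, 4, 0, 0, 0]]]'

```text
time: 3.9
tcp_pos: [0.5299, -0.2763, 0.0261]
tcp_rot: [2.252, 2.19, -0.001]
force: [0.1, -2.6, 0.2]
width: 0.0609
```

```bash
cat > look.py <<'E'
import sys
from h import *
from cell import ctrl
n=sys.argv[1]
s=ctrl.get_state();R=cv2.Rodrigues(np.array(s["tcp_rot"]))[0]
print("t",round(s["time"],2),"tcp",(np.array(s["tcp_pos"])*1000).round(1),"yaw",np.degrees(np.arctan2(R[1,0],R[0,0])).round(2),"f",np.round(s["force"],2))
d=ctrl.snapshot("top");cv2.imwrite(f"pics/{n}_t.png",cv2.resize(d["img"][170:310,170:490,::-1],None,fx=2.4,fy=2.4))
e=ctrl.snapshot("scene");cv2.imwrite(f"pics/{n}_s.png",cv2.resize(e["img"][110:270,170:450,::-1],None,fx=2.6,fy=2.6))
K=d["intrinsics"];T=d["camera_from_world"];dep=d["depth"]
v,u=np.mgrid[:400,:640]
pc=np.stack([(u-K[0,2])/K[0,0]*dep,(v-K[1,2])/K[1,1]*dep,dep],-1);W=(pc-T[:3,3])@T[:3,:3]
hsv=cv2.cvtColor(d["img"],cv2.COLOR_RGB2HSV)
lo,hi=(float(a) for a in sys.argv[2:4]) # lid height range mm
m=((W[...,2]*1000>lo)&(W[...,2]*1000<hi)&(abs(W[...,0]-.533)<.075)&(W[...,1]<.235)&(W[...,1]>-.31)&(hsv[...,1]<70)&(hsv[...,2]>80)).astype(np.uint8)
m=cv2.morphologyEx(m,cv2.MORPH_CLOSE,np.ones((9,9)));m=cv2.morphologyEx(m,cv2.MORPH_OPEN,np.ones((5,5)))
cs,_=cv2.findContours(m,0,2);c=max(cs,key=cv2.contourArea);mm=np.zeros_like(m);cv2.drawContours(mm,[c],-1,1,-1)
z=np.median(W[mm>0][:,2])
P=ray(d,c[:,0,:],z)[:,:2]*1000
r=cv2.minAreaRect(P.astype(np.float32));b=cv2.boxPoints(r)
A=W[(mm>0)&(dep>0)]
A=A[abs(A[:,2]-z)<.02];pl=np.linalg.lstsq(np.c_[A[:,:2],np.ones(len(A))],A[:,2],rcond=None)[0]
print("lid z",z*1000,"rect",np.round(r[0],1),np.round(r[1],1),round(r[2],2),"y range",P[:,1].min().round(1),P[:,1].max().round(1),"pitch slope deg",np.degrees(np.arctan(pl[1])).round(2),"offline(+x)",round(r[0][0]-532.3-.029*r[0][1],1))
E
python3 look.py a 34 46
```

```text
t 3.9 tcp [ 529.9 -276.3   26.1] yaw 88.4 f [ 0.06 -2.63  0.25]
lid z 39.9218517623612 rect [ 528.9 -193.5] [131.6 103.2] 88.46 y range -260.1 -126.9 pitch slope deg -0.18 offline(+x) 2.2
```

View pics/a_t.png

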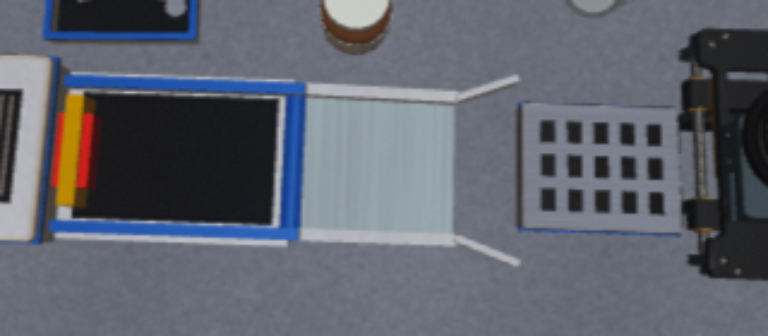

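The cassette is now square to the dock (88.4°) and 2 mm off the centre line, with its rear face at y ≈ -259. I'll push it into the funnel.

Call:
play_rows --deltas '[[[85, 5, -0.2, 0, 0], [85, 5, -0.2, 0, 0], [85, 5, -0.2, 0, 0], [85, 5, -0.2, 0, 0], [85, 5, -0.2, 0, 0]]]'

```text
time: 4.42
tcp_pos: [0.5296, -0.2509, 0.026]
tcp_rot: [2.252, 2.19, -0.0]
force: [-0.5, -3.4, 0.4]
width: 0.0606
```

Call:
play_rows --deltas '[[[85, 5, -0.2, 0, 0], [85, 5, -0.2, 0, 0], [85, 5, -0.2, 0, 0], [85, 5, -0.2, 0, 0], [85, 5, -0.2, 0, 0]]]'

```text
time: 4.83
tcp_pos: [0.5294, -0.2259, 0.026]
tcp_rot: [2.252, 2.19, -0.0]
force: [0.5, -3.3, 0.3]
width: 0.0609
```

Call:
play_rows --deltas '[[[85, 4, 0, 0, 0], [85, 4, 0, 0, 0], [85, 4, 0, 0, 0], [85, 4, 0, 0, 0], [85, 4, 0, 0, 0]]]'

```text
time: 5.25
tcp_pos: [0.5299, -0.2061, 0.0259]
tcp_rot: [2.253, 2.19, -0.0]
force: [-0.1, -3.4, 0.7]
width: 0.0607
```

Call:
play_rows --deltas '[[[85, 4, 0, 0, 0], [85, 4, 0, 0, 0], [85, 4, 0, 0, 0], [85, 4, 0, 0, 0], [85, 4, 0, 0, 0]]]'

```text
time: 5.67
tcp_pos: [0.5303, -0.1857, 0.0257]
tcp_rot: [-2.252, -2.189, 0.0]
force: [-0.4, -2.9, -0.9]
width: 0.0608
```

```bash
python3 look.py b 34 56
```

```text
t 5.67 tcp [ 530.3 -185.7   25.7] yaw 88.38 f [-0.4  -2.9  -0.86]
lid z 41.23391461726543 rect [ 529.4 -102.6] [129.3 103.6] 88.27 y range -167.8 -36.6 pitch slope deg 1.23 offline(+x) 0.1
```

View pics/b_t.png

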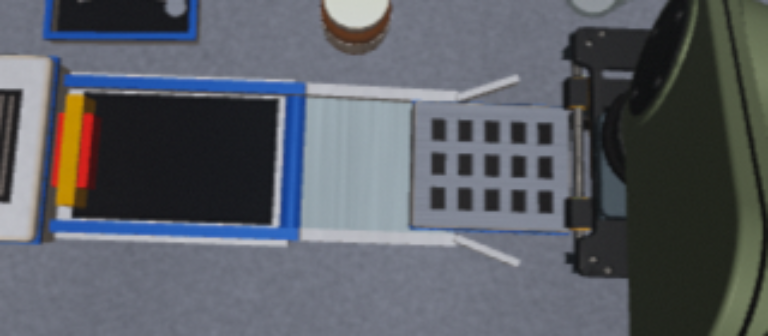

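The front is on the ramp, centred to 0.1 mm, with a push of about 3 N. I'll go on up.

Call:
play_rows --deltas '[[[85, 4, 0, -0.2, 0], [85, 4, 0, -0.2, 0], [85, 4, 0, -0.2, 0], [85, 4, 0, -0.2, 0], [85, 4, 0, -0.2, 0]]]'

```text
time: 6.18
tcp_pos: [0.5311, -0.1661, 0.027]
tcp_rot: [2.252, 2.19, -0.0]
force: [0.2, -3.3, -1.4]
width: 0.0612
```

Call:
play_rows --deltas '[[[85, 4, 0, -0.2, 0], [85, 4, 0, -0.2, 0], [85, 4, 0, -0.2, 0], [85, 4, 0, -0.2, 0], [85, 4, 0, -0.2, 0]]]'

```text
time: 6.6
tcp_pos: [0.5316, -0.146, 0.028]
tcp_rot: [2.252, 2.19, -0.0]
force: [0.2, -2.3, -1.8]
width: 0.0608
```

Call:
play_rows --deltas '[[[85, 4, 0, -0.2, 0], [85, 4, 0, -0.2, 0], [85, 4, 0, -0.2, 0], [85, 4, 0, -0.2, 0], [85, 4, 0, -0.2, 0]]]'

```text
time: 7.02
tcp_pos: [0.5322, -0.126, 0.029]
tcp_rot: [2.253, 2.19, -0.0]
force: [-0.1, -3.8, -1.1]
width: 0.0608
```

Call:
play_rows --deltas '[[[85, 4, 0, -0.2, 0], [85, 4, 0, -0.2, 0], [85, 4, 0, -0.2, 0], [85, 4, 0, -0.2, 0], [85, 4, 0, -0.2, 0]]]'

```text
time: 7.43
tcp_pos: [0.5327, -0.106, 0.0299]
tcp_rot: [-2.252, -2.19, 0.0]
force: [0.9, -2.0, -0.8]
width: 0.0606
```

Call:
play_rows --deltas '[[[85, 3, 0, -0.2, 0], [85, 3, 0, -0.2, 0], [85, 3, 0, -0.2, 0], [85, 3, 0, -0.2, 0], [85, 3, 0, -0.2, 0]]]'

```text
time: 7.85
tcp_pos: [0.5332, -0.0912, 0.031]
tcp_rot: [2.253, 2.19, -0.0]
force: [-0.7, -2.2, -1.4]
width: 0.061
```

```bash
python3 look.py c 36 66
```

```text
t 7.85 tcp [533.2 -91.2  31. ] yaw 88.38 f [-0.68 -2.23 -1.43]
lid z 49.93852647359824 rect [532.7  -0.7] [113.9 103.9] 88.11 y range -58.4 56.6 pitch slope deg 4.02 offline(+x) 0.4
```

View pics/c_s.png

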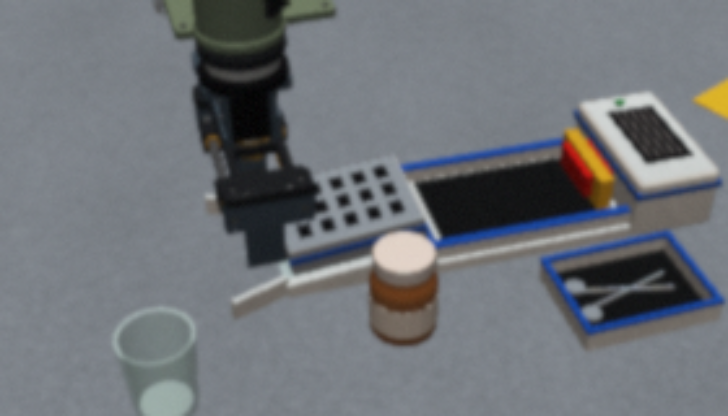

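Call:
play_rows --deltas '[[[85, 3, 0, 0, 0], [85, 3, 0, 0, 0], [85, 3, 0, 0, 0], [85, 3, 0, 0, 0], [85, 3, 0, 0, 0]]]'

```text
time: 8.37
tcp_pos: [0.5344, -0.0781, 0.0316]
tcp_rot: [2.249, 2.189, -0.001]
force: [-1.6, -6.9, 2.7]
width: 0.0603
```

Call:
play_rows --deltas '[[[85, 3, 0, 0, 0], [85, 3, 0, 0, 0], [85, 3, 0, 0, 0], [85, 3, 0, 0, 0], [85, 3, 0, 0, 0]]]'

```text
time: 8.78
tcp_pos: [0.5356, -0.064, 0.0329]
tcp_rot: [2.245, 2.189, -0.001]
force: [-1.7, -14.2, 10.3]
width: 0.0606
```

Call:
play_rows --deltas '[[[85, 3, 0, 0, 0], [85, 3, 0, 0, 0], [85, 3, 0, 0, 0], [85, 3, 0, 0, 0], [85, 3, 0, 0, 0]]]'

```text
time: 9.2
tcp_pos: [0.5369, -0.0507, 0.0341]
tcp_rot: [2.24, 2.188, -0.002]
force: [-1.2, -19.8, 18.5]
width: 0.0609
```

```bash
python3 look.py d 36 72
```

```text
t 9.2 tcp [536.9 -50.7  34.1] yaw 88.66 f [ -1.24 -19.8   18.54]
lid z 56.743458716599214 rect [535.5  54.8] [ 82.5 103.4] 88.55 y range 12.6 96.4 pitch slope deg 7.69 offline(+x) 1.6
```

View pics/d_s.png

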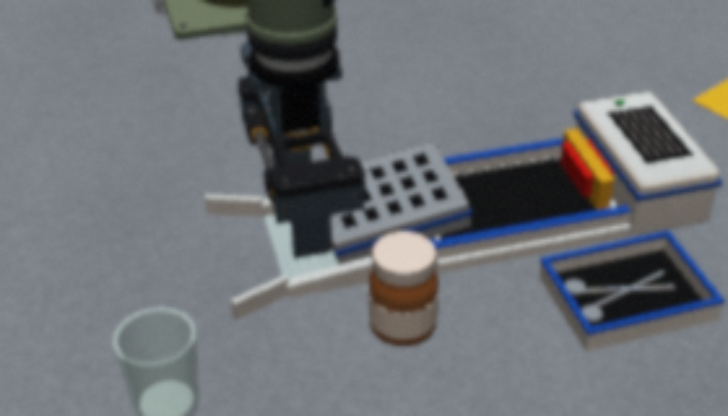

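The force rose to 20 N with 18 N upward: the rear rises with the ramp and the finger's friction jams it. I'll ease off, go higher, and follow the slope.

Call:
play_rows --deltas '[[[85, -3, 0, 0, 0], [85, -4, 0, 0, 0], [85, -3, 0, -2, 0], [85, 0, 0, -2, 0], [85, 0, 0, 0, 0]]]'

```text
time: 9.72
tcp_pos: [0.5342, -0.0563, 0.0351]
tcp_rot: [-2.253, -2.189, -0.0]
force: [0.4, 0.7, 0.1]
width: 0.0611
```

```bash
python3 look.py e 36 72
```

```text
t 9.72 tcp [534.2 -56.3  35.1] yaw 88.36 f [0.41 0.66 0.12]
lid z 56.02397391842795 rect [535.8  48.6] [101.1 103.3] 88.25 y range -3.0 100.0 pitch slope deg 7.8 offline(+x) 2.1
```

View pics/e_s.png

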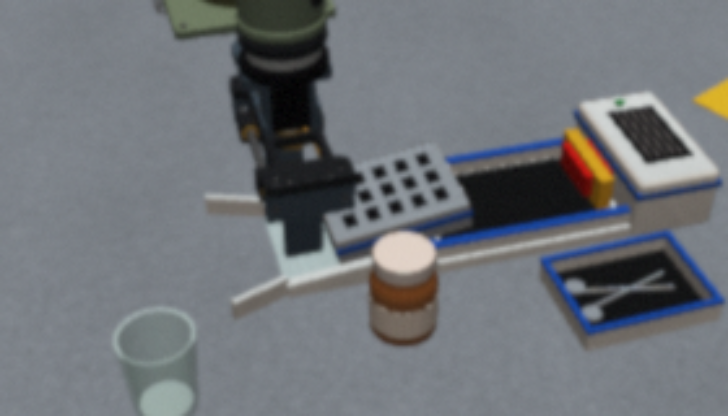

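View pics/e_t.png

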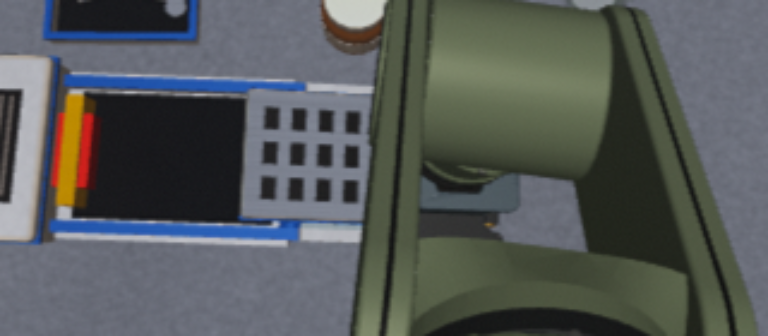

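Call:
play_rows --deltas '[[[85, 2.5, 0, -0.3, 0], [85, 2.5, 0, -0.3, 0], [85, 2.5, 0, -0.3, 0], [85, 2.5, 0, -0.3, 0], [85, 2.5, 0, -0.3, 0]]]'

```text
time: 10.23
tcp_pos: [0.5346, -0.0444, 0.0365]
tcp_rot: [2.25, 2.19, -0.001]
force: [0.2, -4.1, -0.0]
width: 0.0611
```

Call:
play_rows --deltas '[[[85, 2, 0, -0.3, 0], [85, 2, 0, -0.3, 0], [85, 2, 0, -0.3, 0], [85, 2, 0, -0.3, 0], [85, 2, 0, -0.3, 0]]]'

```text
time: 10.65
tcp_pos: [0.535, -0.0342, 0.0381]
tcp_rot: [2.252, 2.19, -0.0]
force: [-0.7, -5.4, 0.6]
width: 0.061
```

Call:
play_rows --deltas '[[[85, 1.5, 0, -0.3, 0], [85, 1.5, 0, -0.3, 0], [85, 1.5, 0, -0.3, 0], [85, 1.5, 0, -0.3, 0], [85, 1.5, 0, -0.3, 0]]]'

```text
time: 11.07
tcp_pos: [0.5354, -0.027, 0.0398]
tcp_rot: [2.251, 2.189, -0.0]
force: [-0.5, -6.3, 2.8]
width: 0.0611
```

Call:
play_rows --deltas '[[[85, 1, 0, -0.3, 0], [85, 1, 0, -0.3, 0], [85, 1, 0, -0.3, 0], [85, 1, 0, -0.3, 0], [85, 1, 0, -0.3, 0]]]'

```text
time: 11.48
tcp_pos: [0.5356, -0.0222, 0.0415]
tcp_rot: [2.25, 2.189, -0.0]
force: [-0.8, -7.2, 3.7]
width: 0.0608
```

```bash
python3 look.py f 36 76
```

```text
t 11.48 tcp [535.6 -22.2  41.5] yaw 88.42 f [-0.82 -7.15  3.68]
lid z 61.27100132217745 rect [537.3  95.9] [ 58.3 102.5] 87.24 y range 64.9 124.7 pitch slope deg 5.63 offline(+x) 2.2
```

View pics/f_s.png

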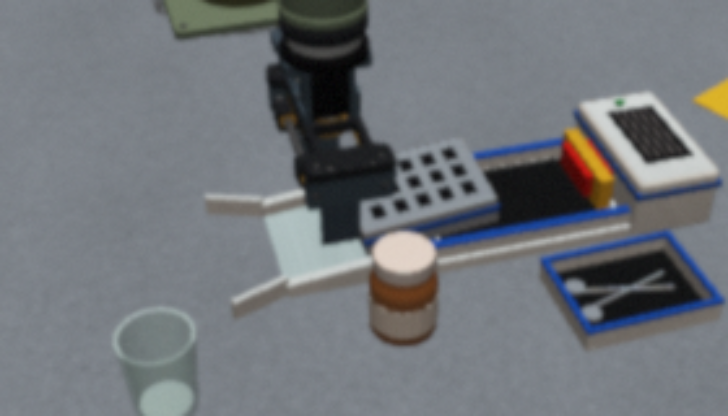

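It is beginning to tip (5.6° nose-up, was 7.8°). I'll go on slowly with more lift.

Call:
play_rows --deltas '[[[85, 1, 0, -0.7, 0], [85, 1, 0, -0.7, 0], [85, 1, 0, -0.7, 0], [85, 1, 0, -0.7, 0], [85, 1, 0, -0.7, 0]]]'

```text
time: 12.0
tcp_pos: [0.5358, -0.0172, 0.0452]
tcp_rot: [2.25, 2.189, -0.0]
force: [-0.4, -6.1, 4.7]
width: 0.0607
```

```bash
python3 look.py g 36 76
```

```text
t 12.0 tcp [535.8 -17.2  45.2] yaw 88.43 f [-0.43 -6.1   4.72]
lid z 59.57119026072812 rect [537.6 103.5] [ 51.8 101.9] 88.47 y range 76.6 130.3 pitch slope deg 2.65 offline(+x) 2.3
```

Call:
play_rows --deltas '[[[85, -2, 0, 0, 0], [85, -3, 0, 0, 0], [85, -2, 0, 0, 0], [85, 0, 0, 0, 0], [85, 0, 0, 0, 0]]]'

```text
time: 12.52
tcp_pos: [0.5349, -0.0233, 0.0442]
tcp_rot: [-2.253, -2.189, 0.0]
force: [-0.6, -0.1, 0.7]
width: 0.0609
```

```bash
python3 look.py h 36 76
```

```text
t 12.52 tcp [534.9 -23.3  44.2] yaw 88.36 f [-0.62 -0.09  0.7 ]
lid z 53.98425384776175 rect [537.3  98.7] [ 71.3 102.2] 87.81 y range 61.5 134.9 pitch slope deg -5.14 offline(+x) 2.2
```

View pics/h_s.png

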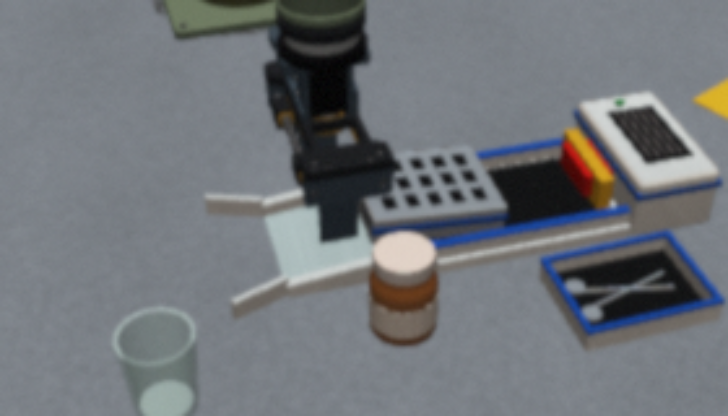

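The cassette has tipped over the lip (5° nose-down). I'll push on from this height.

Call:
play_rows --deltas '[[[85, 3, -0.1, 0, 0], [85, 3, -0.1, 0, 0], [85, 3, -0.1, 0, 0], [85, 3, -0.1, 0, 0], [85, 3, -0.1, 0, 0]]]'

```text
time: 13.03
tcp_pos: [0.5349, -0.0084, 0.0443]
tcp_rot: [2.252, 2.19, -0.001]
force: [-0.1, -2.5, -2.4]
width: 0.0603
```

Call:
play_rows --deltas '[[[85, 3, -0.1, 0.2, 0], [85, 3, -0.1, 0.2, 0], [85, 3, -0.1, 0.2, 0], [85, 3, -0.1, 0.2, 0], [85, 3, -0.1, 0.2, 0]]]'

```text
time: 13.45
tcp_pos: [0.5349, 0.0068, 0.0433]
tcp_rot: [-2.252, -2.19, 0.0]
force: [0.5, -2.1, -1.9]
width: 0.0605
```

Call:
play_rows --deltas '[[[85, 3, -0.1, 0.2, 0], [85, 3, -0.1, 0.2, 0], [85, 3, -0.1, 0.2, 0], [85, 3, -0.1, 0.2, 0], [85, 3, -0.1, 0.2, 0]]]'

```text
time: 13.87
tcp_pos: [0.5349, 0.0219, 0.0424]
tcp_rot: [2.252, 2.19, -0.0]
force: [-0.1, -2.5, -1.7]
width: 0.0608
```

```bash
python3 look.py i 36 76
```

```text
t 13.87 tcp [534.9  21.9  42.4] yaw 88.39 f [-0.07 -2.46 -1.72]
lid z 57.098931519298695 rect [504.9  82.7] [37.9 30.8] 0.39 y range 67.1 98.1 pitch slope deg -5.05 offline(+x) -29.8
```

View pics/i_s.png

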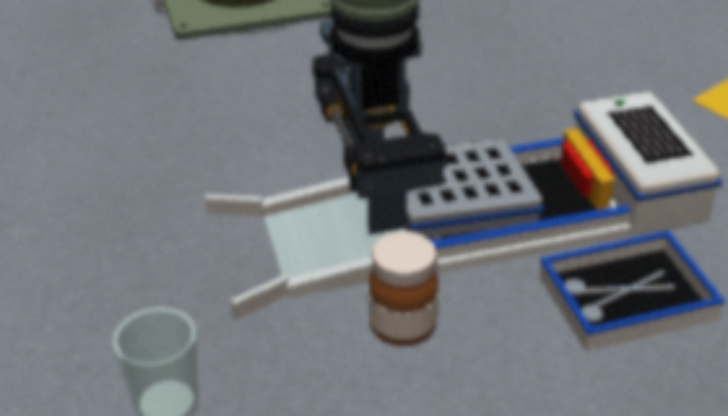

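Call:
play_rows --deltas '[[[85, 3, -0.1, 0.1, 0], [85, 3, -0.1, 0.1, 0], [85, 3, -0.1, 0.1, 0], [85, 3, -0.1, 0.1, 0], [85, 3, -0.1, 0.1, 0]]]'

```text
time: 14.38
tcp_pos: [0.5347, 0.0369, 0.0418]
tcp_rot: [-2.253, -2.19, 0.0]
force: [0.0, -1.1, -1.4]
width: 0.0609
```

Call:
play_rows --deltas '[[[85, 3, 0, 0.1, 0], [85, 3, 0, 0.1, 0], [85, 3, 0, 0.1, 0], [85, 3, 0, 0.1, 0], [85, 3, 0, 0.1, 0]]]'

```text
time: 14.8
tcp_pos: [0.5351, 0.0519, 0.0414]
tcp_rot: [-2.252, -2.19, 0.0]
force: [-0.4, -2.5, -0.9]
width: 0.0606
```

```bash
python3 look.py j 36 70
```

```text
t 14.8 tcp [535.1  51.9  41.4] yaw 88.39 f [-0.43 -2.52 -0.91]
lid z 54.60842356343047 rect [503.8 124. ] [36.1 44.4] 0.37 y range 101.7 146.2 pitch slope deg -3.13 offline(+x) -32.1
```

View pics/j_s.png

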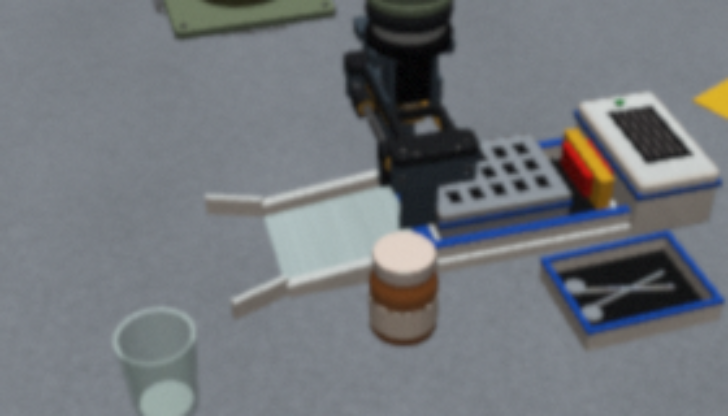

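View pics/j_t.png

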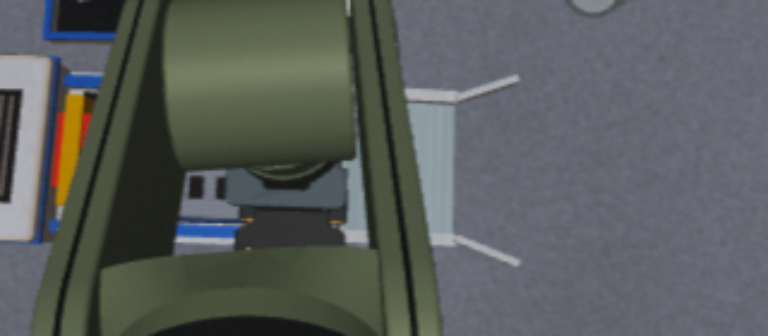

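Call:
play_rows --deltas '[[[85, 1.5, 0, 0, 0], [85, 1.5, 0, 0, 0], [85, 1.5, 0, 0, 0], [85, 1.5, 0, 0, 0], [85, 1.5, 0, 0, 0]]]'

```text
time: 15.32
tcp_pos: [0.5355, 0.059, 0.0416]
tcp_rot: [2.252, 2.19, -0.0]
force: [-0.1, -3.8, 1.1]
width: 0.0609
```

Call:
play_rows --deltas '[[[85, 1, 0, 0, 0], [85, 1, 0, 0, 0], [85, 1, 0, 0, 0], [85, 1, 0, 0, 0], [85, 1, 0, 0, 0]]]'

```text
time: 15.73
tcp_pos: [0.5357, 0.064, 0.0415]
tcp_rot: [2.252, 2.19, -0.0]
force: [0.2, -4.5, 1.7]
width: 0.0608
```

```bash
python3 look.py k 36 70
```

```text
t 15.73 tcp [535.7  64.   41.5] yaw 88.39 f [ 0.18 -4.5   1.68]
lid z 52.24398423720631 rect [503.8 140.6] [36.3 50.4] 0.37 y range 115.3 165.8 pitch slope deg 0.01 offline(+x) -32.6
```

View pics/k_s.png

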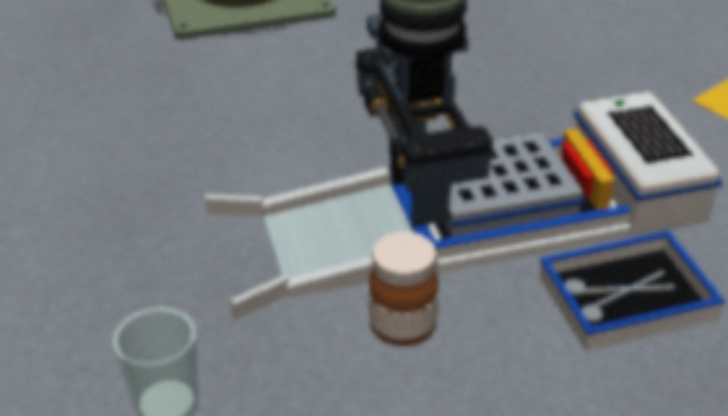

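It is flat in the bay (0.0°, lid at 52.2 mm). I'll ease off once to free the finger friction, then feel for the bumper.

Call:
play_rows --deltas '[[[85, -2, 0, 0, 0], [85, -1, 0, 0, 0], [85, 0, 0, 0, 0], [85, 0, 0, 0, 0], [85, 0, 0, 0, 0]]]'

```text
time: 16.25
tcp_pos: [0.5355, 0.0613, 0.0414]
tcp_rot: [-2.253, -2.19, -0.0]
force: [0.8, 0.4, 0.2]
width: 0.0606
```

Call:
play_rows --deltas '[[[85, 1, 0, 0, 0], [85, 1, 0, 0, 0], [85, 1, 0, 0, 0], [85, 1, 0, 0, 0], [85, 1, 0, 0, 0]]]'

```text
time: 16.67
tcp_pos: [0.5356, 0.0656, 0.0415]
tcp_rot: [2.251, 2.19, -0.001]
force: [0.3, -3.1, 0.6]
width: 0.0608
```

Call:
play_rows --deltas '[[[85, 0.6, 0, 0, 0], [85, 0.6, 0, 0, 0], [85, 0.6, 0, 0, 0], [85, 0.6, 0, 0, 0], [85, 0.6, 0, 0, 0]]]'

```text
time: 17.08
tcp_pos: [0.5357, 0.069, 0.0414]
tcp_rot: [2.252, 2.19, -0.0]
force: [0.6, -3.4, 0.8]
width: 0.0609
```

Call:
play_rows --deltas '[[[85, 0.4, 0, 0, 0], [85, 0.4, 0, 0, 0], [85, 0.4, 0, 0, 0], [85, 0.3, 0, 0, 0], [85, 0.3, 0, 0, 0]]]'

```text
time: 17.5
tcp_pos: [0.5357, 0.0709, 0.0414]
tcp_rot: [2.252, 2.19, -0.0]
force: [-0.6, -3.6, 1.3]
width: 0.0606
```

Call:
play_rows --deltas '[[[85, 0.3, 0, 0, 0], [85, 0.3, 0, 0, 0], [85, 0.3, 0, 0, 0], [85, 0.3, 0, 0, 0], [85, 0.3, 0, 0, 0]]]'

```text
time: 17.92
tcp_pos: [0.5358, 0.0724, 0.0414]
tcp_rot: [2.252, 2.19, -0.0]
force: [-0.3, -3.5, 0.2]
width: 0.0608
```

```bash
python3 look.py l 36 70
python3 - <<'E'
from h import *
from cell import ctrl
e=ctrl.snapshot("scene");cv2.imwrite("pics/l_z.png",cv2.resize(e["img"][150:210,330:450,::-1],None,fx=6,fy=6,interpolation=cv2.INTER_CUBIC))
E
```

```text
t 17.92 tcp [535.8  72.4  41.4] yaw 88.39 f [-0.26 -3.52  0.24]
lid z 52.30937979241716 rect [504.7 152.1] [38.2 54.2] 0.37 y range 124.9 179.2 pitch slope deg 0.24 offline(+x) -32.0
```

View pics/l_z.png

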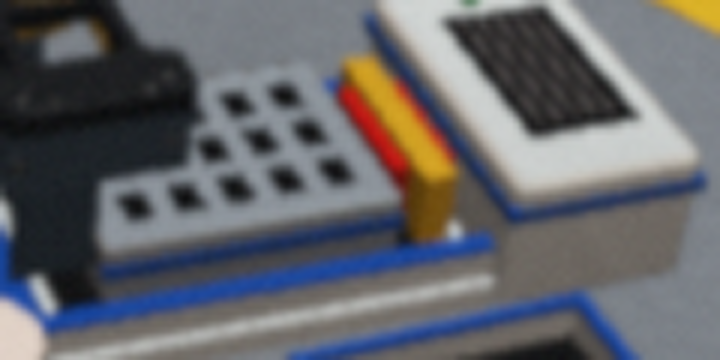

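The cassette is a few millimetres or less from the bumper, and sliding takes about 3.5 N. I'll creep on.

Call:
play_rows --deltas '[[[85, 0.3, 0, 0, 0], [85, 0.3, 0, 0, 0], [85, 0.2, 0, 0, 0], [85, 0.2, 0, 0, 0], [85, 0.2, 0, 0, 0]]]'

```text
time: 18.48
tcp_pos: [0.5358, 0.0736, 0.0414]
tcp_rot: [2.252, 2.19, -0.0]
force: [0.4, -3.2, 0.5]
width: 0.0605
```

Call:
play_rows --deltas '[[[85, 0.2, 0, 0, 0], [85, 0.2, 0, 0, 0], [85, 0.2, 0, 0, 0], [85, 0.2, 0, 0, 0], [85, 0.2, 0, 0, 0]]]'

```text
time: 18.9
tcp_pos: [0.5359, 0.0746, 0.0414]
tcp_rot: [2.252, 2.19, -0.0]
force: [0.4, -4.1, -0.3]
width: 0.0605
```

Call:
play_rows --deltas '[[[85, 0.2, 0, 0, 0], [85, 0.2, 0, 0, 0], [85, 0.2, 0, 0, 0], [85, 0.2, 0, 0, 0], [85, 0.2, 0, 0, 0]]]'

```text
time: 19.32
tcp_pos: [0.5359, 0.0756, 0.0414]
tcp_rot: [2.252, 2.19, -0.0]
force: [0.7, -4.5, 0.7]
width: 0.0611
```

Call:
play_rows --deltas '[[[85, 0.2, 0, 0, 0], [85, 0.2, 0, 0, 0], [85, 0.2, 0, 0, 0], [85, 0.2, 0, 0, 0], [85, 0.2, 0, 0, 0]]]'

```text
time: 19.73
tcp_pos: [0.5359, 0.0766, 0.0414]
tcp_rot: [2.252, 2.19, -0.0]
force: [0.0, -3.6, 1.1]
width: 0.0609
```

Still sliding freely.

Call:
play_rows --deltas '[[[85, 0.2, 0, 0, 0], [85, 0.2, 0, 0, 0], [85, 0.2, 0, 0, 0], [85, 0.2, 0, 0, 0], [85, 0.2, 0, 0, 0]]]'

```text
time: 20.15
tcp_pos: [0.5359, 0.0773, 0.0414]
tcp_rot: [2.252, 2.19, -0.001]
force: [0.2, -5.6, 1.4]
width: 0.0606
```

Call:
play_rows --deltas '[[[85, 0.2, 0, 0, 0], [85, 0.2, 0, 0, 0], [85, 0.2, 0, 0, 0], [85, 0.2, 0, 0, 0], [85, 0.2, 0, 0, 0]]]'

```text
time: 20.57
tcp_pos: [0.5359, 0.0773, 0.0415]
tcp_rot: [2.251, 2.19, -0.003]
force: [0.3, -9.5, 1.7]
width: 0.0607
```

Contact was at TCP y ≈ 77.2, and 1 mm of command is worth about 4 N. With the sliding force at 3.7 N, I want about 12.6 N in total.

Call:
play_rows --deltas '[[[85, 0.2, 0, 0, 0], [85, 0.2, 0, 0, 0], [85, 0.2, 0, 0, 0], [85, 0.1, 0, 0, 0], [85, 0, 0, 0, 0]]]'

```text
time: 20.98
tcp_pos: [0.536, 0.0774, 0.0415]
tcp_rot: [2.25, 2.189, -0.004]
force: [0.1, -10.9, 2.8]
width: 0.0608
```

Call:
play_rows --deltas '[[[85, 0, 0, 0, 0], [85, 0, 0, 0, 0], [85, 0, 0, 0, 0], [85, 0, 0, 0, 0], [85, 0, 0, 0, 0]]]'

```text
time: 21.4
tcp_pos: [0.5359, 0.0773, 0.0414]
tcp_rot: [2.25, 2.189, -0.004]
force: [-0.8, -11.5, 1.9]
width: 0.061
```

Call:
play_rows --deltas '[[[85, 0, 0, 0, 0], [85, 0, 0, 0, 0], [85, 0, 0, 0, 0], [85, 0, 0, 0, 0], [85, 0, 0, 0, 0]]]'

```text
time: 21.82
tcp_pos: [0.5359, 0.0774, 0.0415]
tcp_rot: [2.25, 2.189, -0.004]
force: [0.1, -11.4, 2.4]
width: 0.0608
```

Call:
play_rows --deltas '[[[85, 0, 0, 0, 0], [85, 0, 0, 0, 0], [85, 0, 0, 0, 0], [85, 0, 0, 0, 0], [85, 0, 0, 0, 0]]]'

```text
time: 22.23
tcp_pos: [0.5359, 0.0773, 0.0415]
tcp_rot: [2.25, 2.189, -0.004]
force: [-0.5, -11.8, 2.2]
width: 0.0605
```

Holding at 11.5 N, which leaves roughly 7 to 8 N at the bumper. A little more, then hold.

Call:
play_rows --deltas '[[[85, 0.2, 0, 0, 0], [85, 0.2, 0, 0, 0], [85, 0, 0, 0, 0], [85, 0, 0, 0, 0], [85, 0, 0, 0, 0]]]'

```text
time: 22.65
tcp_pos: [0.536, 0.0774, 0.0415]
tcp_rot: [2.25, 2.189, -0.004]
force: [-0.3, -12.8, 1.4]
width: 0.0609
```

Call:
play_rows --deltas '[[[85, 0, 0, 0, 0], [85, 0, 0, 0, 0], [85, 0, 0, 0, 0], [85, 0, 0, 0, 0], [85, 0, 0, 0, 0]]]'

```text
time: 23.07
tcp_pos: [0.536, 0.0774, 0.0415]
tcp_rot: [2.25, 2.189, -0.004]
force: [-0.6, -12.2, 2.3]
width: 0.0608
```

Call:
play_rows --deltas '[[[85, 0, 0, 0, 0], [85, 0, 0, 0, 0], [85, 0, 0, 0, 0], [85, 0, 0, 0, 0], [85, 0, 0, 0, 0]]]'

```text
time: 23.48
tcp_pos: [0.536, 0.0774, 0.0415]
tcp_rot: [2.25, 2.189, -0.004]
force: [-0.3, -12.4, 2.4]
width: 0.0608
```

Call:
play_rows --deltas '[[[85, 0, 0, 0, 0], [85, 0, 0, 0, 0], [85, 0, 0, 0, 0], [85, 0, 0, 0, 0], [85, 0, 0, 0, 0]]]'

```text
time: 23.9
tcp_pos: [0.536, 0.0774, 0.0415]
tcp_rot: [2.25, 2.189, -0.004]
force: [-0.3, -12.8, 2.0]
width: 0.061
```

I held about 12.5 N total for 1.5 s, so about 9 N at the bumper. Now back away gently.

Call:
play_rows --deltas '[[[85, -1, 0, 0, 0], [85, -2, 0, 0, 0], [85, -4, 0, 0, 0], [85, -8, 0, 0, 0], [85, -10, 0, 0, 0]]]'

```text
time: 24.32
tcp_pos: [0.5353, 0.0548, 0.0414]
tcp_rot: [-2.251, -2.191, -0.001]
force: [0.5, 0.9, -0.2]
width: 0.0609
```

Call:
play_rows --deltas '[[[85, -15, 0, 0, 0], [85, -15, 0, -15, 0], [85, -15, 0, -25, 0], [85, -15, 0, -25, 0], [85, -15, 0, -25, 0]]]'

```text
time: 24.73
tcp_pos: [0.5327, -0.0214, 0.1322]
tcp_rot: [-2.252, -2.189, 0.0]
force: [0.1, 0.1, 0.2]
width: 0.0605
```

Call:
play_rows --deltas '[[[85, -30, 0, -20, 0], [85, -30, 0, -20, 0], [85, -30, 0, -10, 0], [85, -30, 0, 0, 0], [85, -30, 0, 0, 0]]]'

```text
time: 25.15
tcp_pos: [0.529, -0.1722, 0.1826]
tcp_rot: [2.251, 2.188, 0.002]
force: [1.6, 0.3, -0.1]
width: 0.061
```

Call:
play_rows --deltas '[[[85, -35, 0, 0, 0], [85, -35, 0, 0, 0], [85, -20, 0, 0, 0], [85, 0, 0, 0, 0], [85, 0, 0, 0, 0]]]'

```text
time: 25.57
tcp_pos: [0.5258, -0.2611, 0.1811]
tcp_rot: [-2.255, -2.186, -0.001]
force: [-0.2, 0.7, -0.8]
width: 0.0607
```

```bash
python3 look.py m 45 60
python3 - <<'E'
from h import *
from cell import ctrl
e=ctrl.snapshot("top");a=load("top0.npz");cv2.imwrite("pics/m_full.png",e["img"][:,:,::-1])
df=cv2.absdiff(e["img"],a["img"]).max(2)
for n,(x0,x1,y0,y1) in dict(jar=(300,338,150,192),beaker=(402,447,136,178),tray=(186,258,136,190)).items(): print(n,"changed px",int((df[y0:y1,x0:x1]>40).sum()),df[y0:y1,x0:x1].max())
E
```

```text
t 25.57 tcp [ 525.8 -261.1  181.1] yaw 88.23 f [-0.22  0.75 -0.8 ]
lid z 52.492008947774366 rect [537.3 159.2] [128.5 102.7] 88.61 y range 94.5 224.1 pitch slope deg 0.04 offline(+x) 0.3
jar changed px 0 5
beaker changed px 0 5
tray changed px 0 7
```

View pics/m_full.png

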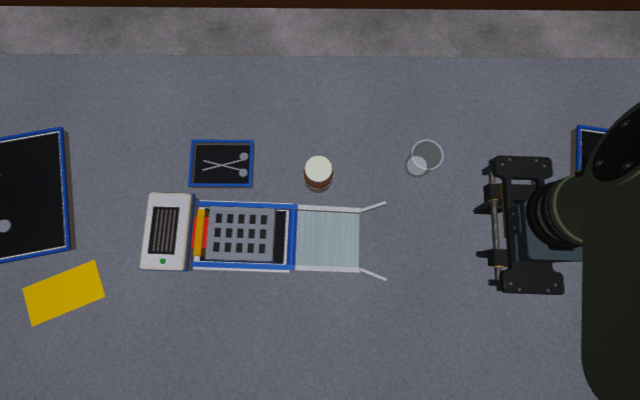

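View pics/m_s.png

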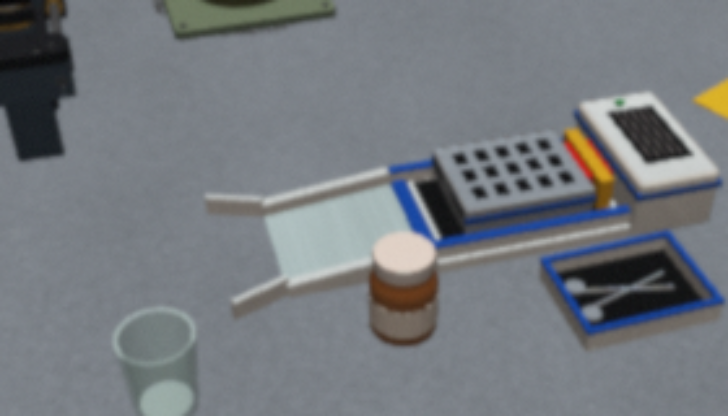

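The cassette lies flat (0.04°, lid at 52.5 mm) against the red bumper at about (207,232) in the top view. The jar, beaker and tray are unchanged pixel for pixel, and the robot is clear. I'm handing it in.

```bash
python3 -c "
from cell import ctrl
print(ctrl.close_job())"
```

```text
the job is handed in; nothing more can be done
None
```

The cassette is flat in the bay against the red bumper. I pressed it there at about 9 N for 1.5 s, then backed the robot away and handed the job in at about 25.6 s of the 72 s allowed.

- **Push:** I squared the cassette with two fingers and pushed it up the ramp. After it tipped over the lip I eased off, then pushed on from higher until it met the bumper.
- **Bumper force:** In the final hold I read about 12.5 N in total at the wrist. Sliding the cassette took about 3.6 N, so the bumper felt about 9 N. That is an estimate from the wrist sensor, since the bumper's own reading is not available; noise is about ±0.5 N. A lighter press of about 7–8 N for some 1.3 s came just before it.
- **Jam on the ramp:** The push began to jam near the top of the ramp. The last reading was about 20 N forward and 18.5 N vertical, or 27 N combined against the 30 N limit. I only had readings at the end of each move, so a brief higher peak can't be ruled out. I backed off, raised the fingers and followed the slope, and the push then stayed under 10 N until it met the bumper.
- **Final check:** The cassette's pitch was 0.04° and its lid was at 52.5 mm, which matches lying flat on the bay floor. It was 0.3 mm off the dock's centre line with its front at the bumper. The image areas around the jar, beaker and tray matched the first picture, and the gripper was clear of everything. No checks failed.

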